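Stow the sorting tray on the free rail pair

ROBOT

A 6-joint arm with a two-finger parallel gripper is mounted at the origin on the work surface. World frame = base frame: x ahead of the robot, y to its left, z up, the work surface at z = 0. Lengths are in m, angles in rad, forces in N, time in s.
With the tool pointing down it reaches from about 0.4 to 0.925 m from the base axis. Payload 12.5 kg.
Tool frame: the origin (TCP) lies midway between the tips of the shut fingers; the grasp point (between the pads) lies 19 mm behind it; z points along the fingers, y is the direction in which the jaws open and shut (so a half turn about z gives the same grasp; the last joint's range is limited). The gripper opens to 95 mm and grips with 3 to 60 N. Pads are 20 mm wide; open, the fingers measure 119 mm over their backs; the gripper's body (75 mm by 180 mm) begins 59 mm behind the grasp point.
Start: joints at [1.219, 0.491, 1.559, -0, 1.092, -0.106], TCP at [0.152, 0.606, 0.184] pointing down, gripper open.
Joint ranges: [-3.1, 3.1], [-0.84, 2.19], [0.05, 2.79], [-1.13, 4.28], [0.06, 2.93], [-2.69, 2.69]. Speed limits (rad/s): [2.22, 2.22, 2.79, 3.14, 3.14, 3.14].

INTERFACE

Orientations are given as a rotation vector (axis times angle).
In Python, from plant import env gives the robot as it stands. The module is installed in compiled form; this text tells all that it offers.
- The arm moves only by the tool drive_tool, never from a script. Its argument "commands" is a list of rows, each a list of 5 numbers: the shift along the tool's x, y, z in m, then the turn about the tool's z in rad, then the finger opening in m, from 0 to 0.0951. A call has 1 to 8 rows; each row shifts and turns the commanded pose from where the row before left it, along the tool's axes as they then stand; what a row does not reach is not made up. A row lasts 1/10 s, in which the tool goes at most 50 mm and 8.59 degrees, less where a joint would pass 70% of its speed; a pose out of reach is approached as far as the arm can. A call with a gripper value outside its range is refused whole. The fingers move at their own pace and stop on an object; "force" is the grip in N (left out, the last holds). Time passes only in rows, so rows that do not move let the fingers close. It gives the time, the measured TCP pose, the force and the opening at its end, in the units of the state.
- env.read_state(): the state, without advancing time (a new reading comes with each control period).
- env.grab_frame(name): name is "scene" or "top"; returns (picture, depth): 420x560x3 uint8, red, green, blue; 420x560 float32, m along the optical axis (not along the pixel's ray), 0 where there is no reading.
- env.camera_info(name): a dict with "camera_matrix" (3x3 intrinsics, pixels), "rvec" (rotation vector, rad) and "tvec" (3), from world to camera coordinates, as OpenCV has them. Camera axes: x right, y down, z forward; pixel columns grow to the right and rows downward; lengths in m; the calibration is good to about 2 mm. A picture is of the moment at which its call begins. camera_info takes no time and is no camera call.
- env.hand_in(): hands the job in, once; it reports no verdict.
The state is a dict: "time": time; "qpos": joint angles; "dq": joint speeds; "joint_efforts": joint torques, N m; "position": TCP position; "orientation": TCP orientation; "ft_force": force on the tool from outside, world axes, zero at the start; "wrist_torque": the same for the moment, N m; "gripper_width": finger opening in m.
Only numpy, scipy, OpenCV 4.12 (cv2) and the standard library are available. Lean on these libraries where they do the work, as an engineer would, in place of code of your own. Each camera call takes 0.05 s, during which the arm holds its last target. There are 200 camera calls.

TASK

Lift the sorting tray with the green handle out of the wine-red crate and set it down flat on the open bench, letting go, so that you can take it again by its long front handle. Then slide it fully home, handle sticking out of the mouth, onto the one empty rail pair of the rack's green bay. Leave the plain trays and everything else on the bench as they are.

Things in the scene. Friction and masses are not known exactly. Their poses are not given: they have to be found in the camera images.
- tray: Loose sorting tray, 0.2-0.35 kg: aluminium sheet 110 (x) by 130 (y) by 4 mm, rim to 11 mm; the leading 18 mm at +x are 118 wide. A flat tongue 12 mm wide runs from the -x edge to x = -139 mm with the green front handle; a green rib stands over the middle; top 38 mm. Origin: centre of the sheet's underside, z up. Starts in the crate, origin 45 mm along crate +x, 5 mm above the bench, x axes parallel, to a few mm.
- tray_rib (a point): Grip point of the green lifting rib, at (-15, 0, 30) mm of the tray, near its centre of mass (it hangs about level). The rib is a bar 70 mm long along the tray's x, 10 mm thick in y, z = 22 to 38 mm, on a post at each end.
- tray_handle (a point): Grip point of the green front handle, at (-112, 0, 26) mm of the tray: an upright fin 50 mm long along the tray's x, 10 mm thick in y, from z = 4 to 38 mm. In the crate it stands between two jars, 7 mm from each: no room there for fingers.
- crate: Fixed wine-red crate, open above, 250 (x) by 162 (y) by 50 mm high, walls and floor 5 mm. Origin: centre of its underside. Two red jars are fixed in it at (-72, +-41) mm, 58 mm across, their brass lids up to 89 mm above the bench; the tray's handle lies between them.
- rack: Fixed open-frame tray rack, 122 mm deep, 250 high, slatted roof. Origin: on the bench under the middle of the green bay's mouth; x points into the rack (slide-in direction), z up. Green bay centred at y = 0, wine-red bay at y = +152 mm; outer sides y = -79 and +231. Three rail pairs a bay, tops at z = 55, 113, 171 mm. Stops at x = 116 mm: a tray fully home has its origin at about x = 60.
- green_pair0 (a point): Middle of the mouth of the green bay's lowest rail pair, level with the rail tops (rack frame 0, 0, 55 mm). Every pair: two ledges 15 mm wide, 4 mm thick, with outer lips 18 mm high, 140 mm apart inside.
- green_pair1 (a point): The same for the middle pair (0, 0, 113 mm).
- green_pair2 (a point): The same for the top pair (0, 0, 171 mm).
- plain_a: Loose plain steel tray, no handle, sheet and rim like the sorting tray's. Always at the height of the lowest pairs, in either bay, origin (centre of underside) at rack x = 60 mm and y = 0 (green bay) or 152 mm (wine-red bay).
- plain_b: The same kind of tray, always at the height of the middle pairs, in either bay.
- plain_c: The same kind of tray, always at the height of the top pairs, in either bay. Of the three plain trays one is in the wine-red bay, and the green pair at its height is the empty one.
- jar_red: Loose jar of red preserve, 62 mm across, 90 mm high; origin under its centre. Bystander.
- jar_dark: Loose jar of dark preserve, 62 mm across, 90 mm high. Bystander.
- oil_bottle: Loose green bottle, 60 mm across, 150 mm high. Bystander.
- mug: Loose white mug, 80 mm across, 90 mm high. Bystander.
- olive_bowl: Loose blue bowl with olives, 120 mm across, 50 mm high. Bystander.
- scoop: Loose wooden spoon, 160 mm long, lying on the bench. Bystander.
Not all that is in view belongs to the job. Of the things that look like the tray, the larger one is meant.

How it is judged:
On the way:
1. the sorting tray lies flat on the open bench, clear of the crate, let go (height (world z) of tray below 0.004 m and angle between tray's own z axis and vertical below 0.05 rad and horizontal distance between tray and crate above 0.12 m and linear speed of tray below 0.03 m/s and contact force between the fingers and tray below 0.1 N), for 0.2 s.
At the end, for the whole second after the job is handed in: The sorting tray rests level (within 0.05 rad) on the empty rail pair of the green bay, its underside within 4 mm of the rail tops, within 10 mm of the bay's middle and 0.1 rad of square, pushed to within about 6 mm of the stops, its handle sticking out of the mouth; let go and at rest ((z of tray in the frame of rack between 0.051 and 0.059 m or z of tray in the frame of rack between 0.109 and 0.117 m or z of tray in the frame of rack between 0.167 and 0.175 m) and x of tray in the frame of rack between 0.055 and 0.066 m and y of tray in the frame of rack between -0.01 and 0.01 m and x of tray_handle in the frame of rack below -0.03 m and angle between the x axis of tray and the x axis of rack, either way round below 0.1 rad and angle between tray's own z axis and vertical below 0.05 rad and linear speed of tray below 0.02 m/s); the robot touches nothing.
It fails at once if a plain tray is moved by more than 15 mm (distance of any of plain_a, plain_b, plain_c from where it was at the start of the episode above 0.015 m).
It fails at once if a bystander is moved by more than 30 mm or knocked over (distance of any of jar_red, jar_dark, oil_bottle, mug, olive_bowl, scoop from where it was at the start of the episode above 0.03 m or angle between any of jar_red, jar_dark, oil_bottle, mug, olive_bowl's own z axis and vertical above 0.5 rad).
It also fails if it takes over 69 s, if anything falls off the work surface, if the arm or the gripper's body presses on something with over 40 N, if the wrist force passes 120 N, or if a joint passes its speed limit or range.

## Working session

There is one attempt and no reset: what is moved stays moved. The work goes in short steps, Python scripts to look and compute and a tool call to move; the robot and the scene stay as the last step left them, time stands still between calls to the robot, and variables do not carry over. Pictures are saved under pics/ and viewed, about 8 in all and at most 12, crops included, and the job is handed in when it is done.

Besides the shell and the picture viewer there is one more tool, called after ">>>" as name([rows], argument=value, ...), one row to a line, values as JSON. drive_tool: Moves the arm, as the interface text tells. Its arguments: {"type":"object","properties":{"commands":{"type":"array"},"force":{"type":"number"}},"required":["commands"]}

```bash
mkdir -p pics
cat > h.py <<'E'
import numpy as np, cv2, pickle
from plant import env
def snap(n,tag):
    im,d=env.grab_frame(n); cv2.imwrite(f'pics/{tag}.png',im[:,:,::-1]); np.save(f'pics/{tag}_d.npy',d); return im,d
def cam(n):
    c=env.camera_info(n); return np.array(c['camera_matrix']),cv2.Rodrigues(np.array(c['rvec'],float))[0],np.array(c['tvec'],float).ravel()
def px2w(n,d,u,v,r=1):
    K,R,t=cam(n); w=d[v-r:v+r+1,u-r:u+r+1]; z=np.median(w[w>0]); 
    return R.T@(z*np.linalg.solve(K,[u,v,1])-t)
def cloud(n,d):
    K,R,t=cam(n); v,u=np.mgrid[:d.shape[0],:d.shape[1]]
    p=np.stack([u,v,np.ones_like(u)],-1)@np.linalg.inv(K).T*d[...,None]
    return (p-t)@R
def proj(n,P):
    K,R,t=cam(n); q=(np.atleast_2d(P)@R.T+t)@K.T; return q[:,:2]/q[:,2:]
E
python3 - <<'E'
from h import *
for n in('scene','top'):
    snap(n,n+'0'); K,R,t=cam(n); print(n,K[0,0],-R.T@t,R[2])
s=env.read_state(); print(s['time'],s['position'],s['orientation'],s['gripper_width'])
E
```

```text
scene 403.75545955014456 [ 1.24611813 -0.03648625  0.98770999] [-0.61941423  0.07065378 -0.78187854]
top 384.59191066668126 [0.47480796 0.03952448 1.18708429] [ 0.06369063  0.00546609 -0.99795472]
0.1 [0.15197783 0.60599671 0.18380701] [-3.85047985e-01 -3.11769760e+00  1.53967031e-03] 0.09561729763482135
```

View pics/scene0.png

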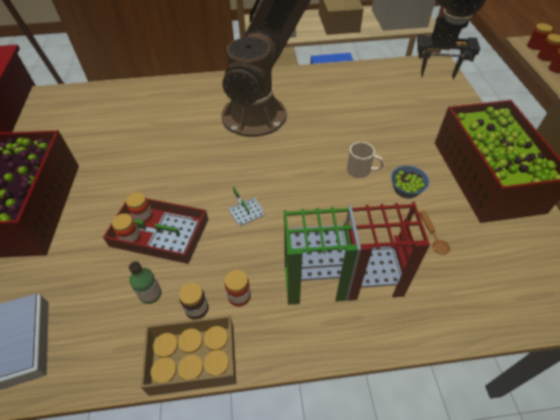

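View pics/top0.png

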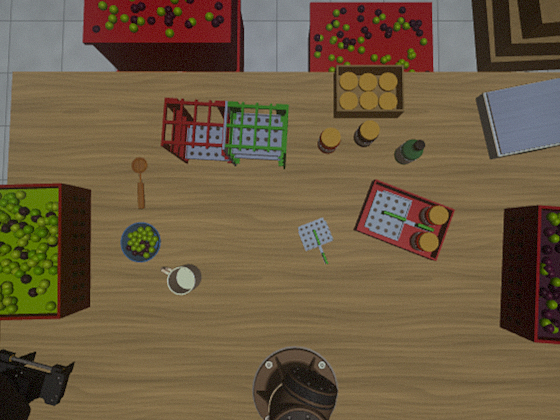

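The scene view shows the crate with the tray (157,230) and the green/wine-red rack (355,240). A small look-alike tray lies loose on the bench at (245,208). In the top view the crate is at (405,220), the small tray at (315,235) and the rack at (225,130). Candidates for the tray are the one in the crate, top (395,215), and the small one on the bench, top (315,235). I choose the one in the crate, since it is larger and sits between the jars. Next I'll check it in a close crop.

Run:
```python
from h import *
t=cv2.imread('pics/top0.png'); s=cv2.imread('pics/scene0.png')
a=cv2.resize(t[165:275,340:470],None,fx=3,fy=3,interpolation=cv2.INTER_CUBIC)
b=cv2.resize(t[85:180,150:300],None,fx=3,fy=3,interpolation=cv2.INTER_CUBIC)
c=np.zeros((600,800,3),np.uint8); c[:330,:390]=a; c[:285,345+5+45:395+405]=b[:, :405]
e=cv2.resize(s[195:310,275:435],None,fx=2.5,fy=2.5,interpolation=cv2.INTER_CUBIC)
c[300:300+e.shape[0],398:398+e.shape[1]]=e
cv2.imwrite('pics/crop1.png',c)
d=np.load('pics/top0_d.npy'); P=cloud('top',d); im=t[:,:,::-1].astype(int)
def rect(m,name):
    q=P[m][:,:2]; r=cv2.minAreaRect((q*1000).astype(np.float32)); print(name,m.sum(),r[0],r[1],r[2],P[m][:,2].mean())
R,G,B=im[...,0],im[...,1],im[...,2]; v,u=np.mgrid[:420,:560]
red=(R>90)&(G<70)&(B<80); grn=(G>R+30)&(G>B+30)
cr=red&(u>340)&(u<470)&(v>170)&(v<275)&(abs(P[...,2]-.05)<.008); rect(cr,'crate rim')
tg=grn&(u>360)&(u<450)&(v>190)&(v<250); rect(tg,'tray green')
q=P[tg]; print(q[:,2].min(),q[:,2].max())
rf=(P[...,2]>.235)&(P[...,2]<.265)&(u>150)&(u<300)&(v>80)&(v<180)
rect(rf&red,'roof red');rect(rf&grn,'roof green');rect(rf,'roof all')
ls=(v>120)&(v<145)&(u>325)&(u<440)
for n,m in dict(all=(P[...,2]>.02)&(u>290)&(u<340)&(v>210)&(v<270)).items(): rect(m,'small')
for k,(uu,vv) in dict(redjar=(331,135),dark=(370,129),bottle=(419,146),mug=(181,280),bowl=(141,242),sp=(140,185)).items(): print(k,px2w('top',d,uu,vv).round(3))
```

```text
crate rim 431 (509.32696533203125, -324.1125793457031) (249.5785369873047, 161.10446166992188) 68.88567352294922 0.05025290872846729
tray green 117 (502.353271484375, -343.43017578125) (170.54904174804688, 9.59194564819336) 70.16038513183594 0.04243689234911189
-0.0007263733286293597 0.049185820488722144
roof red 888 (740.77099609375, 262.1702575683594) (151.8199005126953, 121.29194641113281) 86.75464630126953 0.25026388279726286
roof green 944 (731.5208740234375, 103.62458801269531) (150.3663330078125, 120.5545654296875) 86.81810760498047 0.25009169012676125
roof all 2504 (737.5473022460938, 183.53878784179688) (310.6235656738281, 123.68455505371094) 86.81182098388672 0.24984717405719167
small 78 (450.92230224609375, -44.82890319824219) (164.4234161376953, 60.90165710449219) 53.86549758911133 0.1899421675965598
redjar [ 0.751 -0.102  0.089]
dark [ 0.769 -0.215  0.089]
bottle [ 0.706 -0.333  0.149]
mug [0.323 0.346 0.006]
bowl [0.439 0.458 0.044]
sp [0.613 0.474 0.018]
```

View pics/crop1.png

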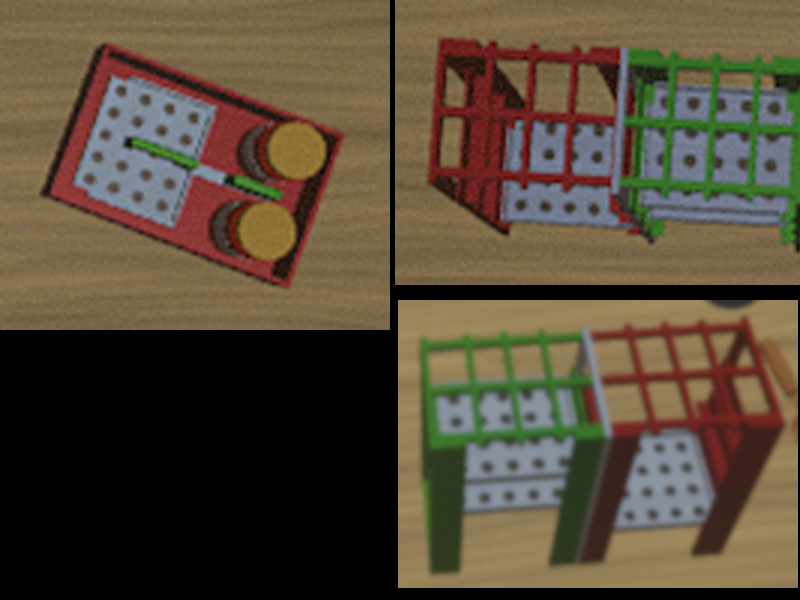

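The crop confirms the choice: the large tray in the crate has its rib along its middle and its handle between the two jars. In the rack, the green bay shows trays below the roof and the wine-red bay has one tray. Next I'll measure the tray heights and where the small tray lies.

```bash
cat >> h.py <<'E'
def yaw():  # world angle of tool y, deg
    s=env.read_state(); R=cv2.Rodrigues(np.array(s['orientation'],float))[0]; return np.degrees(np.arctan2(R[1,1],R[0,1]))
def todo(target,ang=None,n=None):
    """shift in tool axes (turned first by ang) from the present pose"""
    s=env.read_state(); R=cv2.Rodrigues(np.array(s['orientation'],float))[0]; d=np.array(target)-s['position']
    print('yaw',yaw().round(2),'pos',np.round(s['position'],4),'d world',d.round(4),'tool',(R.T@d).round(4))
def plan(p0,y0,p1,y1,n):
    # rows: shift in axes before the turn, then turn; yaw = angle of tool y, deg
    d=(np.array(p1)-p0)/n; w=(y1-y0)/n
    for i in range(n):
        a=np.radians(y0+w*i); ty=np.array([np.cos(a),np.sin(a)]); tx=np.array([-np.sin(a),np.cos(a)]) 
        tx=np.array([ -ty[1], ty[0]])
        print([round(float(d[:2]@tx),4),round(float(d[:2]@ty),4),round(float(-d[2]),4),round(float(-np.radians(w)),4)])
E
python3 - <<'E'
from h import *
ps=-np.radians(3.19); xr=np.array([np.cos(ps),np.sin(ps)]); yr=np.array([-xr[1],xr[0]])
o=np.array([.7375,.1835])-.061*xr-.076*yr; print('rack origin',o)
for n in('top','scene'):
    d=np.load(f'pics/{n}0_d.npy'); P=cloud(n,d); q=P.reshape(-1,3); x=(q[:,:2]-o)@xr; y=(q[:,:2]-o)@yr
    for b,yc in(('green',0),('red',.152)):
        m=(x>.005)&(x<.115)&(abs(y-yc)<.055)&(q[:,2]>.01)&(q[:,2]<.22)
        h,e=np.histogram(q[m][:,2],bins=np.arange(.01,.221,.01)); print(n,b,[(round(a,2),int(c)) for a,c in zip(e,h) if c>5])
d=np.load('pics/top0_d.npy'); P=cloud('top',d); t=cv2.imread('pics/top0.png')
v,u=np.mgrid[:420,:560]; m=(P[...,2]>.003)&(P[...,2]<.06)&(u>290)&(u<340)&(v>210)&(v<270); q=P[m]; print('small',m.sum(),q.min(0),q.max(0))
# tray rib: green points z .035-.05
G=t.astype(int); g=(G[...,1]>G[...,2]+30)&(G[...,1]>G[...,0]+30)&(u>360)&(u<450)&(v>190)&(v<250)&(P[...,2]>.036)&(P[...,2]<.055)
c=np.array([.5093,-.3241]); a=np.radians(68.9); cx=np.array([np.cos(a),np.sin(a)]); r=(P[g][:,:2]-c); l=r@cx; w=r@np.array([-cx[1],cx[0]])
print('green crate-frame x',np.sort(l).round(3)[::4],'y med rib',np.median(w[l>-.03]),'y med handle',np.median(w[l<-.04]),'z',np.median(P[g][:,2]))
print('rib target',c+.03*cx)
plan([.152,.606,.19],75.98,[.45,.2,.19],-21.1,13)
todo([.52,-.296,.19])
E
```

```text
rack origin [0.67236533 0.11101224]
top green [(np.float64(0.11), 88), (np.float64(0.12), 46), (np.float64(0.17), 1053), (np.float64(0.18), 87)]
top red [(np.float64(0.05), 482), (np.float64(0.06), 357)]
scene green [(np.float64(0.11), 372), (np.float64(0.12), 96), (np.float64(0.17), 1126), (np.float64(0.18), 90)]
scene red [(np.float64(0.05), 643), (np.float64(0.06), 407)]
small 805 [ 0.35784464 -0.13605101  0.0030144 ] [0.53521997 0.01168691 0.03207029]
green crate-frame x [-0.088 -0.084 -0.08  -0.075 -0.071 -0.067 -0.063 -0.058 -0.056 -0.053
 -0.048 -0.044 -0.     0.004  0.008  0.011  0.016  0.019  0.024  0.028
  0.033  0.036  0.042  0.044  0.05   0.053  0.058  0.062  0.065] y med rib -6.050094086013464e-05 y med handle -0.0005689279206102617 z 0.04325983096960581
rib target [ 0.5200999  -0.29611139]
[-0.0298, -0.0247, -0.0, 0.1303]
[-0.0328, -0.0207, -0.0, 0.1303]
[-0.0352, -0.0162, -0.0, 0.1303]
[-0.037, -0.0115, -0.0, 0.1303]
[-0.0382, -0.0066, -0.0, 0.1303]
[-0.0387, -0.0016, -0.0, 0.1303]
[-0.0386, 0.0034, -0.0, 0.1303]
[-0.0378, 0.0084, -0.0, 0.1303]
[-0.0364, 0.0133, -0.0, 0.1303]
[-0.0344, 0.0179, -0.0, 0.1303]
[-0.0317, 0.0222, -0.0, 0.1303]
[-0.0286, 0.0261, -0.0, 0.1303]
[-0.0249, 0.0296, -0.0, 0.1303]
yaw 75.92 pos [0.152  0.606  0.1838] d world [ 0.368  -0.902   0.0062] tool [-0.5764 -0.7854 -0.0055]
```

The wine-red tray is at the lowest level, so the empty green pair is green_pair0 at z = 55 mm. The rib measures where the description puts it. Moving now.

>>> drive_tool([
  [-0.03,-0.025,0,0.13,0.06],
  [-0.033,-0.021,0,0.13,0.06],
  [-0.035,-0.016,0,0.13,0.06],
  [-0.037,-0.0115,0,0.13,0.06],
  [-0.038,-0.0065,0,0.13,0.06],
  [-0.0385,-0.0015,0,0.13,0.06],
  [-0.0385,0.0035,0,0.13,0.06],
  [-0.038,0.0085,0,0.13,0.06],
])

```text
time: 0.9
position: [0.3363, 0.355, 0.1842]
orientation: [-1.89, -2.509, 0.0]
ft_force: [0.8, 0.9, -0.2]
gripper_width: 0.0596
```

>>> drive_tool([
  [-0.0365,0.0135,0,0.13,0.06],
  [-0.0345,0.018,0,0.13,0.06],
  [-0.032,0.022,0,0.13,0.06],
  [-0.0285,0.026,0,0.13,0.06],
  [-0.025,0.0295,0,0.13,0.06],
  [0,0,0,0,0.06],
])

```text
time: 1.5
position: [0.4526, 0.1973, 0.1841]
orientation: [2.594, 1.771, 0.0]
ft_force: [0.9, 0.1, -0.1]
gripper_width: 0.0601
```

```bash
python3 -c "
from h import *
todo([.5201,-.2961,.15]); print(env.read_state()['qpos'])"
```

```text
yaw -21.36 pos [0.4526 0.1973 0.1841] d world [ 0.0675 -0.4934 -0.0341] tool [-0.4349  0.2426  0.0343]
[ 2.77523374e-01  3.05539913e-01  1.87301816e+00 -4.87356828e-04
  9.62895817e-01  6.50649588e-01]
```

>>> drive_tool([
  [-0.036,0.02,0,0,0.06],
  [-0.036,0.02,0,0,0.06],
  [-0.036,0.02,0,0,0.06],
  [-0.036,0.02,0,0,0.06],
  [-0.036,0.02,0,0,0.06],
  [-0.036,0.02,0,0,0.06],
  [-0.036,0.02,0,0,0.06],
  [-0.036,0.02,0,0,0.06],
])

```text
time: 2.3
position: [0.4971, -0.127, 0.1842]
orientation: [-2.586, -1.783, 0.0]
ft_force: [1.1, -0.4, 0.6]
gripper_width: 0.0598
```

>>> drive_tool([
  [-0.036,0.02,0,0,0.06],
  [-0.036,0.02,0,0,0.06],
  [-0.036,0.02,0,0,0.06],
  [-0.036,0.02,0.03,0,0.06],
  [0,0,0,0,0.06],
])

```text
time: 2.8
position: [0.5196, -0.2909, 0.1512]
orientation: [-2.586, -1.777, 0.003]
ft_force: [-0.5, 0.8, -0.1]
gripper_width: 0.06
```

```bash
python3 -c "
from h import *
todo([.5201,-.2961,.019])"
```

```text
yaw -21.02 pos [ 0.5196 -0.2909  0.1512] d world [ 0.0005 -0.0052 -0.1322] tool [-0.0048  0.0029  0.1322]
```

>>> drive_tool([
  [-0.005,0.003,0.03,0,0.06],
  [0,0,0.03,0,0.06],
  [0,0,0.03,0,0.06],
  [0,0,0.025,0,0.06],
  [0,0,0.016,0,0.06],
  [0,0,0,0,0.06],
])

```text
time: 3.4
position: [0.5207, -0.2922, 0.0221]
orientation: [-2.583, -1.781, 0.002]
ft_force: [-0.0, -0.3, 0.4]
gripper_width: 0.0601
```

>>> drive_tool([
  [0,0,0,0,0.03],
  [0,0,0,0,0.0],
  [0,0,0,0,0.0],
  [0,0,0,0,0.0],
  [0,0,0,0,0.0],
  [0,0,0,0,0.0],
  [0,0,0,0,0.0],
], force=40)

```text
time: 4.1
position: [0.5215, -0.2941, 0.0239]
orientation: [2.588, 1.781, 0.0]
ft_force: [-0.3, 0.3, -0.6]
gripper_width: 0.0096
```

>>> drive_tool([
  [0,0,-0.01,0,0.0],
  [0,0,-0.02,0,0.0],
  [0,0,-0.02,0,0.0],
  [0,0,-0.02,0,0.0],
  [0,0,-0.02,0,0.0],
  [0,0,-0.02,0,0.0],
  [0,0,-0.02,0,0.0],
  [0,0,0,0,0],
])

```text
time: 4.9
position: [0.5224, -0.2947, 0.1569]
orientation: [2.584, 1.779, 0.003]
ft_force: [-0.5, -0.0, -0.1]
gripper_width: 0.0004
```

Run:
```python
from h import *
todo([.5201,-.2961,.15])
im,d=snap('scene','lift'); im2,_=snap('top','liftt'); cv2.imwrite('pics/lift2.png',np.hstack([cv2.resize(im[130:280,80:280],(400,300)),cv2.resize(im2[130:280,310:510],(400,300))])[:,:,::-1])
plan([.520,-.2961,.15],-21.1,[.545,.18,.15],-93.2,14)
```

```text
yaw -20.91 pos [ 0.5224 -0.2947  0.1569] d world [-0.0023 -0.0014 -0.0069] tool [-0.0022 -0.0017  0.0069]
[0.0324, -0.0106, -0.0, 0.0899]
[0.0313, -0.0134, -0.0, 0.0899]
[0.03, -0.0162, -0.0, 0.0899]
[0.0284, -0.0188, -0.0, 0.0899]
[0.0266, -0.0213, -0.0, 0.0899]
[0.0246, -0.0236, -0.0, 0.0899]
[0.0223, -0.0257, -0.0, 0.0899]
[0.0199, -0.0276, -0.0, 0.0899]
[0.0174, -0.0293, -0.0, 0.0899]
[0.0147, -0.0307, -0.0, 0.0899]
[0.0119, -0.0319, -0.0, 0.0899]
[0.009, -0.0329, -0.0, 0.0899]
[0.006, -0.0335, -0.0, 0.0899]
[0.0029, -0.0339, -0.0, 0.0899]
```

View pics/lift2.png

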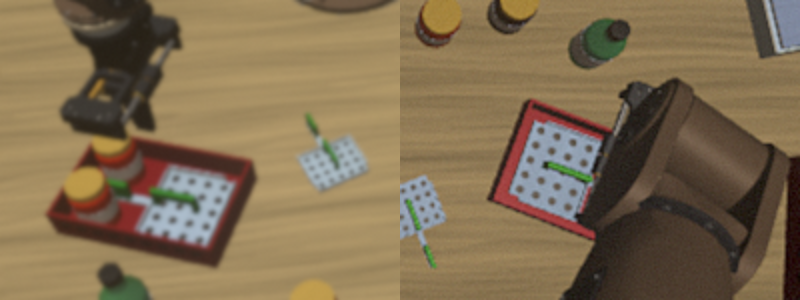

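The picture shows the tray still in the crate, with the gripper above it at about (115,100) in the left half. The grip was too high on the bar and slid off. I'll go lower this time, checking the height on the way.

>>> drive_tool([
  [-0.002,-0.002,0.03,0,0.06],
  [0,0,0.03,0,0.06],
  [0,0,0.03,0,0.06],
  [0,0,0.03,0,0.06],
  [0,0,0.01,0,0.06],
  [0,0,0,0,0.06],
  [0,0,0,0,0.06],
])

```text
time: 5.7
position: [0.5192, -0.2954, 0.0245]
orientation: [2.587, 1.781, 0.0]
ft_force: [0.6, 0.0, 0.2]
gripper_width: 0.0508
```

>>> drive_tool([
  [0,0,0,0,0.06],
])

```text
time: 5.8
position: [0.5194, -0.2956, 0.0252]
orientation: [2.586, 1.78, 0.001]
ft_force: [0.5, -0.8, -1.1]
gripper_width: 0.0579
```

Run:
```python
from h import *
im,d=snap('scene','r')
todo([.5201,-.2961,.015]); P=cloud('scene',d); t=im.astype(int); v,u=np.mgrid[:420,:560]
g=(t[...,1]>t[...,0]+30)&(t[...,1]>t[...,2]+30)&(u>110)&(u<205)&(v>205)&(v<255)&(P[...,2]>.03)&(P[...,2]<.06)
c=np.array([.5093,-.3241]); a=np.radians(68.9); cx=np.array([np.cos(a),np.sin(a)]); r=(P[g][:,:2]-c); l=r@cx; w=r@np.array([-cx[1],cx[0]])
print(g.sum(),np.sort(l).round(3)[::5],np.median(w),np.percentile(P[g][:,2],[10,50,90]))
cv2.imwrite('pics/r2.png',cv2.resize(im[150:270,90:250],(800,600),interpolation=cv2.INTER_CUBIC)[:,:,::-1])
```

```text
yaw -20.91 pos [ 0.5194 -0.2955  0.0251] d world [ 0.0007 -0.0006 -0.0101] tool [-0.0003  0.0008  0.0101]
47 [0.019 0.024 0.029 0.033 0.039 0.045 0.049 0.054 0.058 0.063] -0.00215217103047819 [0.03964556 0.04319241 0.04531418]
```

View pics/r2.png

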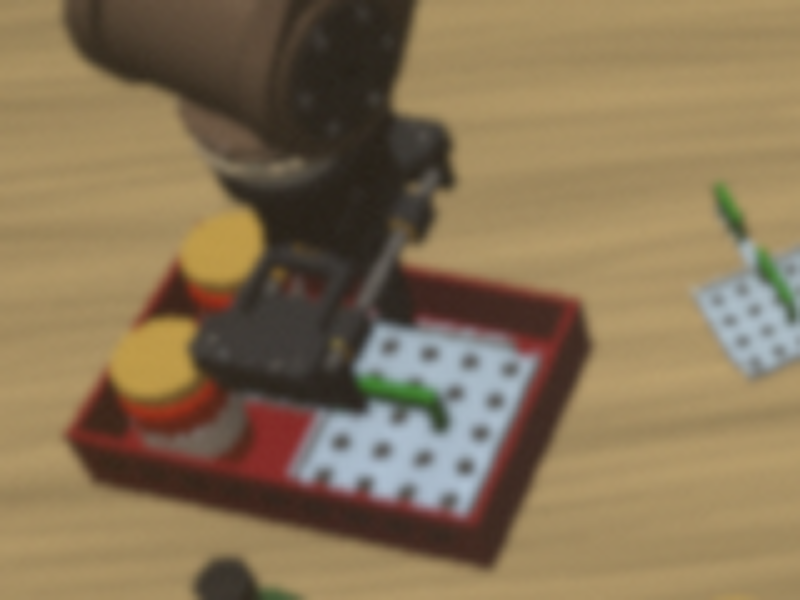

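The crop shows the fingers straddling the rib at about (350,385) with no contact. The TCP stands at z = 25 mm, so I'll go 12 mm lower.

>>> drive_tool([
  [0,0,0.006,0,0.06],
  [0,0,0.005,0,0.06],
  [0,0,0,0,0.06],
  [0,0,0,0,0.06],
])

```text
time: 6.25
position: [0.5188, -0.2951, 0.0127]
orientation: [-2.587, -1.781, 0.0]
ft_force: [-0.2, 0.0, -0.2]
gripper_width: 0.0598
```

>>> drive_tool([
  [0,0,0,0,0.03],
  [0,0,0,0,0.0],
  [0,0,0,0,0.0],
  [0,0,0,0,0.0],
  [0,0,0,0,0.0],
  [0,0,0,0,0.0],
  [0,0,0,0,0.0],
  [0,0,0,0,0],
], force=40)

```text
time: 7.05
position: [0.5192, -0.2953, 0.0131]
orientation: [2.587, 1.781, 0.001]
ft_force: [0.7, 0.2, 1.3]
gripper_width: 0.003
```

>>> drive_tool([
  [0,0,-0.005,0,0.0],
  [0,0,-0.01,0,0.0],
  [0,0,-0.01,0,0.0],
  [0,0,-0.01,0,0.0],
  [0,0,0,0,0],
])

```text
time: 7.55
position: [0.5195, -0.2956, 0.0497]
orientation: [2.586, 1.78, 0.002]
ft_force: [-0.0, -0.6, -0.0]
gripper_width: 0.0004
```

The fingers shut to nothing, so they missed the rib even though the pose reads right. I'll compare the gripper's position in the picture with its reported pose.

Run:
```python
from h import *
im,d=snap('scene','m'); s=env.read_state(); p=np.array(s['position'])
R=cv2.Rodrigues(np.array(s['orientation'],float))[0]
a=np.radians(68.9); cx=np.array([np.cos(a),np.sin(a),0])
rib=np.array([.5201,-.2961,.043]); 
pts={'tcp':p,'tcp+60up':p-R[:,2]*.06,'rib-':rib-.035*cx,'rib+':rib+.035*cx}
o=(np.array([90,150])); big=cv2.resize(im[150:270,90:250],(800,600),interpolation=cv2.INTER_CUBIC)[:,:,::-1].copy()
for (k,P),c in zip(pts.items(),[(255,0,255),(0,255,255),(0,0,255),(255,0,0)]):
    q=(proj('scene',P)[0]-o)*5; print(k,q.round()); cv2.drawMarker(big,tuple(int(x) for x in q),c,cv2.MARKER_CROSS,20,2)
cv2.imwrite('pics/m2.png',big)
C=cloud('scene',d); m=(np.linalg.norm(C[...,:2]-p[:2],axis=-1)<.1)&(C[...,2]>.055)&(C[...,2]<.14)&(im.max(-1)<70)
q=(C[m]-p)@R; print('dark pts in tool frame'); 
for z0 in np.arange(-.09,0.0,.015):
    k=q[(q[:,2]>z0)&(q[:,2]<z0+.015)]
    if len(k): print(round(z0,3),len(k),k.min(0).round(3),k.max(0).round(3))
```

```text
tcp [376. 374.]
tcp+60up [351. 310.]
rib- [322. 370.]
rib+ [433. 392.]
dark pts in tool frame
-0.09 16 [-0.011 -0.    -0.089] [ 0.012  0.012 -0.076]
-0.075 27 [-0.002 -0.009 -0.074] [ 0.013  0.009 -0.061]
-0.06 26 [-0.009 -0.008 -0.058] [ 0.011  0.008 -0.045]
-0.045 12 [-0.007 -0.003 -0.045] [ 0.01   0.006 -0.037]
```

View pics/m2.png

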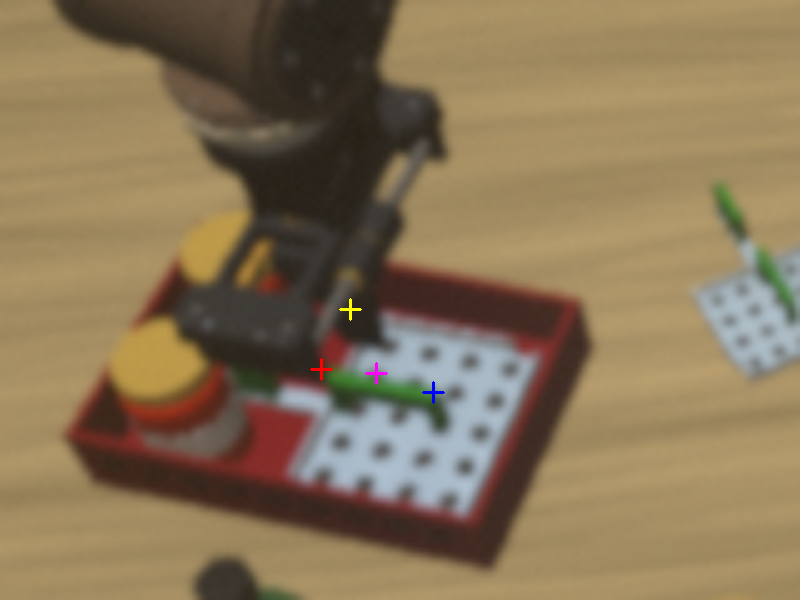

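The tip shows at about (375,345), not at the projected TCP (376,374). That means the real tip is about 30 mm higher than reported, above the rib. I'll measure that properly from depth.

Run:
```python
from h import *
im=cv2.imread('pics/m.png')[:,:,::-1].astype(int); d=np.load('pics/m_d.npy'); C=cloud('scene',d); p=np.array([.5195,-.2956,.0497])
# column through the finger: print world points down image columns 163..167
for u in (161,163,165,167):
    print(u,[(v,*C[v,u].round(3).tolist(),im[v,u].tolist()) for v in range(206,228,2)])
```

```text
161 [(206, 0.551, -0.276, 0.171, [90, 74, 50]), (208, 0.529, -0.286, 0.136, [61, 52, 40]), (210, 0.529, -0.288, 0.128, [43, 38, 31]), (212, 0.53, -0.289, 0.122, [43, 38, 31]), (214, 0.527, -0.292, 0.11, [42, 36, 31]), (216, 0.526, -0.295, 0.099, [41, 37, 31]), (218, 0.523, -0.298, 0.086, [68, 57, 56]), (220, 0.472, -0.319, 0.014, [117, 111, 114]), (222, 0.476, -0.32, 0.009, [133, 141, 147]), (224, 0.512, -0.309, 0.045, [112, 142, 123]), (226, 0.519, -0.308, 0.045, [67, 124, 56])]
163 [(206, 0.551, -0.271, 0.171, [53, 46, 34]), (208, 0.554, -0.272, 0.165, [48, 41, 33]), (210, 0.52, -0.285, 0.117, [44, 39, 32]), (212, 0.525, -0.286, 0.114, [42, 37, 31]), (214, 0.529, -0.287, 0.11, [42, 36, 29]), (216, 0.527, -0.289, 0.1, [43, 38, 31]), (218, 0.525, -0.292, 0.088, [59, 59, 58]), (220, 0.471, -0.313, 0.011, [132, 143, 151]), (222, 0.479, -0.313, 0.011, [159, 174, 185]), (224, 0.485, -0.313, 0.01, [124, 147, 140]), (226, 0.521, -0.302, 0.047, [70, 127, 60])]
165 [(206, 0.432, -0.305, 0.029, [54, 37, 31]), (208, 0.433, -0.307, 0.021, [56, 38, 32]), (210, 0.516, -0.282, 0.112, [52, 37, 31]), (212, 0.517, -0.283, 0.104, [64, 49, 46]), (214, 0.521, -0.284, 0.099, [58, 56, 53]), (216, 0.519, -0.287, 0.088, [52, 50, 47]), (218, 0.524, -0.287, 0.086, [56, 54, 52]), (220, 0.471, -0.308, 0.01, [130, 142, 151]), (222, 0.476, -0.308, 0.007, [159, 174, 185]), (224, 0.486, -0.307, 0.01, [117, 133, 128]), (226, 0.523, -0.296, 0.049, [71, 126, 59])]
167 [(206, 0.437, -0.298, 0.034, [62, 38, 31]), (208, 0.433, -0.301, 0.02, [61, 37, 30]), (210, 0.434, -0.303, 0.012, [66, 37, 31]), (212, 0.434, -0.305, 0.003, [113, 85, 88]), (214, 0.453, -0.301, 0.016, [120, 120, 124]), (216, 0.456, -0.302, 0.01, [124, 133, 139]), (218, 0.465, -0.302, 0.011, [87, 89, 89]), (220, 0.472, -0.302, 0.011, [115, 122, 126]), (222, 0.48, -0.301, 0.011, [160, 175, 187]), (224, 0.485, -0.302, 0.007, [150, 168, 174]), (226, 0.52, -0.292, 0.043, [96, 141, 101])]
```

Run:
```python
from h import *
def tip(tag,n,p,rad=.075):
    im=cv2.imread(f'pics/{tag}.png').astype(int); d=np.load(f'pics/{tag}_d.npy'); C=cloud(n,d)
    m=(np.linalg.norm(C[...,:2]-np.array(p)[:2],axis=-1)<rad)&(C[...,2]>.048)&(C[...,2]<.35)&(im.max(-1)<75)
    q=C[m]; o=np.argsort(q[:,2]); print(tag,p,'lowest dark',len(q),q[o[[2,6,12,20]]].round(3).tolist())
tip('scene0','scene',[.152,.606,.1838]); tip('top0','top',[.152,.606,.1838])
tip('lift','scene',[.5224,-.2947,.1569],.04); tip('m','scene',[.5195,-.2956,.0497],.02); tip('r','scene',[.5194,-.2955,.0251],.05)
```

```text
scene0 [0.152, 0.606, 0.1838] lowest dark 758 [[0.173, 0.65, 0.224], [0.156, 0.655, 0.227], [0.176, 0.652, 0.233], [0.163, 0.652, 0.239]]
top0 [0.152, 0.606, 0.1838] lowest dark 1152 [[0.163, 0.653, 0.216], [0.134, 0.557, 0.217], [0.164, 0.653, 0.219], [0.167, 0.651, 0.222]]
lift [0.5224, -0.2947, 0.1569] lowest dark 826 [[0.523, -0.285, 0.192], [0.527, -0.295, 0.195], [0.524, -0.304, 0.2], [0.523, -0.282, 0.204]]
m [0.5195, -0.2956, 0.0497] lowest dark 197 [[0.525, -0.292, 0.088], [0.521, -0.3, 0.089], [0.527, -0.288, 0.094], [0.521, -0.284, 0.099]]
r [0.5194, -0.2955, 0.0251] lowest dark 1005 [[0.491, -0.275, 0.059], [0.493, -0.28, 0.063], [0.489, -0.291, 0.065], [0.491, -0.276, 0.069]]
```

In every picture the real fingertips are about 33 mm above the reported TCP z, including at the start, so the z reading has a constant bias. I'll open, then descend by that much more, watching the force and depth.

>>> drive_tool([
  [0,0,0,0,0.06],
  [0,0,0,0,0.06],
  [0,0,0,0,0.06],
  [0,0,0.015,0,0.06],
  [0,0,0.015,0,0.06],
  [0,0,0.015,0,0.06],
  [0,0,0.005,0,0.06],
  [0,0,0,0,0.06],
])

```text
time: 8.4
position: [0.5185, -0.2949, -0.003]
orientation: [-2.586, -1.78, 0.001]
ft_force: [0.9, -0.4, 0.7]
gripper_width: 0.0575
```

>>> drive_tool([
  [0,0,0.004,0,0.06],
  [0,0,0.004,0,0.06],
  [0,0,0,0,0.06],
])

```text
time: 8.7
position: [0.5188, -0.2951, -0.0103]
orientation: [-2.588, -1.781, -0.0]
ft_force: [-0.0, 0.1, 0.0]
gripper_width: 0.0596
```

Run:
```python
from h import *
im,d=snap('scene','n'); todo([.5201,-.2961,-.018]); print(env.read_state()['ft_force'])
C=cloud('scene',d); p=np.array([.52,-.296])
R=cv2.Rodrigues(np.array(env.read_state()['orientation'],float))[0]
m=(np.linalg.norm(C[...,:2]-p,axis=-1)<.06)&(C[...,2]>.014)&(C[...,2]<.15)&(im.max(-1)<75)
q=C[m]; o=np.argsort(q[:,2]); print(q[o[[2,6,12,20,30]]].round(3).tolist())
cv2.imwrite('pics/n2.png',cv2.resize(im[180:260,110:220],(770,560),interpolation=cv2.INTER_CUBIC)[:,:,::-1])
```

```text
yaw -20.91 pos [ 0.5189 -0.2952 -0.0101] d world [ 0.0012 -0.0009 -0.0079] tool [-0.0004  0.0015  0.0079]
[-0.35265407 -0.04900693  0.134744  ]
[[0.536, -0.264, 0.021], [0.537, -0.266, 0.027], [0.551, -0.305, 0.029], [0.555, -0.298, 0.033], [0.554, -0.305, 0.039]]
```

View pics/n2.png

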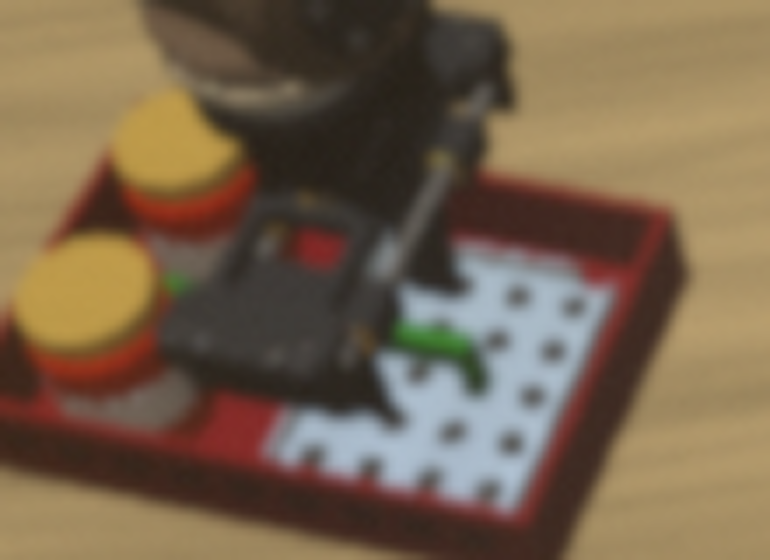

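The fingers now clearly straddle the rib, the near one at (390,410) and the far one at (450,280), with tips near z = 23 mm. I'll lower 6 mm and grip.

>>> drive_tool([
  [0,0.001,0.006,0,0.06],
  [0,0,0,0,0.06],
  [0,0,0,0,0.03],
  [0,0,0,0,0.0],
  [0,0,0,0,0.0],
  [0,0,0,0,0.0],
  [0,0,0,0,0.0],
  [0,0,0,0,0],
], force=50)

```text
time: 9.55
position: [0.5198, -0.2955, -0.0161]
orientation: [2.588, 1.781, 0.0]
ft_force: [-0.6, -0.4, -0.8]
gripper_width: 0.0174
```

>>> drive_tool([
  [0,0,0,0,0.0],
  [0,0,0,0,0.0],
  [0,0,-0.003,0,0.0],
  [0,0,-0.005,0,0.0],
  [0,0,0,0,0],
])

```text
time: 10.05
position: [0.52, -0.2956, -0.0075]
orientation: [2.587, 1.781, 0.0]
ft_force: [-0.0, -0.6, -3.3]
gripper_width: 0.0099
```

The tray is held: opening 9.9 mm, load about 3.3 N. Lifting clear of the jars and carrying it to the open bench.

>>> drive_tool([
  [0,0,-0.01,0,0],
  [0,0,-0.018,0,0],
  [0,0,-0.018,0,0],
  [0,0,-0.018,0,0],
  [0,0,-0.018,0,0],
  [0,0,-0.018,0,0],
  [0,0,-0.018,0,0],
  [0,0,0,0,0],
])

```text
time: 10.85
position: [0.5206, -0.2961, 0.1125]
orientation: [2.585, 1.779, 0.002]
ft_force: [0.5, -0.7, -4.0]
gripper_width: 0.01
```

>>> drive_tool([
  [0.0325,-0.0105,0,0.09,0],
  [0.0315,-0.0135,0,0.09,0],
  [0.03,-0.016,0,0.09,0],
  [0.0285,-0.019,0,0.09,0],
  [0.0265,-0.0215,0,0.09,0],
  [0.0245,-0.0235,0,0.09,0],
  [0.0225,-0.0255,0,0.09,0],
  [0,0,0,0,0],
])

```text
time: 11.65
position: [0.5313, -0.0538, 0.1093]
orientation: [-3.011, -0.892, 0.001]
ft_force: [-0.3, -0.6, -1.7]
gripper_width: 0.0097
```

>>> drive_tool([
  [0.02,-0.0275,0,0.09,0],
  [0.0175,-0.0295,0,0.09,0],
  [0.0145,-0.0305,0,0.09,0],
  [0.012,-0.032,0,0.09,0],
  [0.009,-0.033,0,0.09,0],
  [0.006,-0.0335,0,0.09,0],
  [0.003,-0.034,0,0.09,0],
  [0,0,0,0,0],
])

```text
time: 12.45
position: [0.544, 0.1839, 0.1093]
orientation: [-3.14, 0.084, 0.0]
ft_force: [0.7, -0.7, -3.0]
gripper_width: 0.0097
```

Run:
```python
from h import *
todo([.545,.18,-.0205]); print(env.read_state()['qpos'], env.read_state()['ft_force'])
```

```text
yaw -93.07 pos [0.544  0.1839 0.1093] d world [ 0.001  -0.0039 -0.1298] tool [0.0012 0.0039 0.1298]
[2.10788337e-01 5.06369511e-01 1.76684430e+00 6.22866405e-04
 8.68452648e-01 1.83480616e+00] [ 0.74436786 -0.66474961 -2.98456207]
```

>>> drive_tool([
  [0,0,0.03,0,0],
  [0,0,0.03,0,0],
  [0,0,0.03,0,0],
  [0,0,0.02,0,0],
  [0,0,0.01,0,0],
  [0,0,0.005,0,0],
  [0,0,0,0,0],
])

```text
time: 13.15
position: [0.5443, 0.1809, -0.0152]
orientation: [3.14, -0.085, -0.0]
ft_force: [0.6, 0.1, -2.8]
gripper_width: 0.0096
```

>>> drive_tool([
  [0,0,0.002,0,0],
  [0,0,0.002,0,0],
  [0,0,0,0,0],
])

```text
time: 13.45
position: [0.5443, 0.1813, -0.0187]
orientation: [-3.14, 0.085, -0.001]
ft_force: [0.3, -0.5, -2.6]
gripper_width: 0.0096
```

>>> drive_tool([
  [0,0,0.0015,0,0],
  [0,0,0,0,0],
])

```text
time: 13.65
position: [0.5442, 0.1813, -0.0205]
orientation: [-3.14, 0.085, -0.0]
ft_force: [-0.2, -0.2, -2.5]
gripper_width: 0.0095
```

>>> drive_tool([
  [0,0,0.001,0,0],
  [0,0,0,0,0],
])

```text
time: 13.85
position: [0.5443, 0.1813, -0.0211]
orientation: [-3.14, 0.085, -0.001]
ft_force: [-2.0, -0.4, 4.5]
gripper_width: 0.0097
```

Contact with the bench. Releasing and rising.

>>> drive_tool([
  [0,0,0,0,0.02],
  [0,0,0,0,0.04],
  [0,0,0,0,0.04],
  [0,0,0,0,0.04],
  [0,0,0,0,0.04],
])

```text
time: 14.35
position: [0.5441, 0.1812, -0.0217]
orientation: [-3.14, 0.085, 0.0]
ft_force: [0.2, -0.4, 0.2]
gripper_width: 0.0388
```

>>> drive_tool([
  [0,0,-0.02,0,0.04],
  [0,0,-0.03,0,0.04],
  [0,0,-0.03,0,0.04],
  [0,0,-0.03,0,0.04],
  [-0.03,0,0,0,0.04],
  [-0.03,0,0,0,0.04],
  [-0.03,0,0,0,0.04],
  [0,0,0,0,0.04],
])

```text
time: 15.15
position: [0.451, 0.1861, 0.0885]
orientation: [3.14, -0.083, -0.003]
ft_force: [-0.5, 0.4, -0.1]
gripper_width: 0.0398
```

Run:
```python
from h import *
im,d=snap('scene','p'); im2,d2=snap('top','pt'); s=env.read_state(); print(s['position'],yaw())
a,b=[i.astype(int) for i in (im,im2)]
for n,i,dd in(('scene',a,d),('top',b,d2)):
    C=cloud(n,dd); w=(C[...,0]>.38)&(C[...,0]<.62)&(C[...,1]>.09)&(C[...,1]<.27)
    g=w&(i[...,1]>i[...,0]+30)&(i[...,1]>i[...,2]+30)&(C[...,2]>.028)&(C[...,2]<.05)
    q=C[g]; print(n,'green',g.sum(),q.min(0).round(3),q.max(0).round(3),np.median(q[:,2]).round(4))
    if g.sum()>10: print(np.degrees(np.arctan2(*np.polyfit(q[:,0],q[:,1],1)[:1],1)),np.polyval(np.polyfit(q[:,0],q[:,1],1),[.448,.545]))
    sh=w&(C[...,2]>-.005)&(C[...,2]<.02)&(i[...,2]>i[...,0]+5); q=C[sh]
    if sh.sum()>20: A=np.c_[q[:,:2],np.ones(len(q))]; print('sheet plane',sh.sum(),np.linalg.lstsq(A,q[:,2],rcond=None)[0],cv2.minAreaRect((q[:,:2]*1000).astype(np.float32)))
cv2.imwrite('pics/p2.png',np.hstack([cv2.resize(im[100:310,180:440],(400,323)),cv2.resize(im2[80:290,150:410],(400,323))])[:,:,::-1])
```

```text
[0.45473907 0.18630229 0.08879653] -93.08078015045176
scene green 68 [0.427 0.175 0.034] [0.574 0.189 0.043] 0.0379
-2.6559670641225437 [0.18494949 0.1804498 ]
sheet plane 348 [ 0.00822167 -0.00696094  0.00172119] ((512.3302001953125, 181.19590759277344), (124.60176086425781, 85.77510070800781), 85.78521728515625)
top green 51 [0.527 0.175 0.029] [0.575 0.184 0.042] 0.0372
-1.541583780920238 [0.1825321  0.17992161]
sheet plane 1125 [-0.00167226 -0.00507954  0.00666214] ((559.1637573242188, 180.44952392578125), (129.00950622558594, 109.29644775390625), 86.38088989257812)
```

View pics/p2.png

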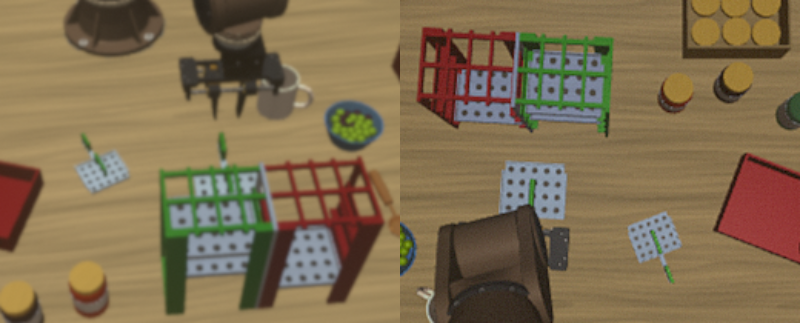

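The tray lies flat on the bench in front of the rack, at (535,190) in the right half; origin (0.559, 0.180), square to the rack, gripper over the handle. Next I'll take the handle.

>>> drive_tool([
  [-0.003,0,0.02,0,0.04],
  [0,0,0.03,0,0.04],
  [0,0,0.03,0,0.04],
  [0,0,0.02,0,0.04],
  [0,0,0.01,0,0.04],
  [0,0,0,0,0.04],
])

```text
time: 15.85
position: [0.4516, 0.1861, -0.0227]
orientation: [3.14, -0.086, -0.002]
ft_force: [0.1, 0.0, 0.9]
gripper_width: 0.0402
```

>>> drive_tool([
  [0,0,0.003,0,0.04],
  [0,0,0,0,0.04],
])

```text
time: 16.05
position: [0.4518, 0.1864, -0.024]
orientation: [-3.14, 0.085, -0.002]
ft_force: [-0.1, -0.1, 0.9]
gripper_width: 0.0401
```

>>> drive_tool([
  [0,0,0,0,0.02],
  [0,0,0,0,0.0],
  [0,0,0,0,0.0],
  [0,0,0,0,0.0],
  [0,0,0,0,0.0],
  [0,0,0,0,0.0],
], force=60)

```text
time: 16.65
position: [0.4513, 0.1863, -0.0244]
orientation: [-3.14, 0.085, -0.0]
ft_force: [-0.5, 0.3, 3.0]
gripper_width: 0.0095
```

>>> drive_tool([
  [0,0,-0.01,0,0],
  [0,0,-0.02,0,0],
  [0,0,-0.02,0,0],
  [0,0,-0.02,0,0],
  [0,0,-0.02,0,0],
  [0,0,0,0,0],
])

```text
time: 17.25
position: [0.4521, 0.1865, 0.0676]
orientation: [-3.139, 0.085, -0.005]
ft_force: [-0.1, -0.3, -3.2]
gripper_width: 0.0098
```

```bash
cat >> h.py <<'E'
def sheet(box,zr,save=None):
    for n in('scene','top'):
        i,d=snap(n,(save or 'x')+n); i=i.astype(int); C=cloud(n,d); x0,x1,y0,y1=box
        m=(C[...,0]>x0)&(C[...,0]<x1)&(C[...,1]>y0)&(C[...,1]<y1)&(C[...,2]>zr[0])&(C[...,2]<zr[1])&(i[...,2]>i[...,0]+5)
        q=C[m]; 
        if len(q)<30: print(n,len(q)); continue
        A=np.c_[q[:,:2]-q[:,:2].mean(0),np.ones(len(q))]; print(n,len(q),'slopes,z',np.linalg.lstsq(A,q[:,2],rcond=None)[0].round(4),'at',q[:,:2].mean(0).round(3),cv2.minAreaRect((q[:,:2]*1000).astype(np.float32)))
E
python3 - <<'E'
from h import *
todo([.4897,.1212,.055]); print(env.read_state()['ft_force'],env.read_state()['wrist_torque'])
sheet([.49,.64,.1,.27],[.05,.13],'l')
E
```

```text
yaw -93.1 pos [0.4521 0.1865 0.0676] d world [ 0.0376 -0.0653 -0.0126] tool [0.0411 0.0632 0.0127]
[-0.12376722 -0.33844063 -3.18581691] [-0.03400141  0.44506644  0.02085544]
scene 843 slopes,z [ 0.0121 -0.004   0.0975] at [0.554 0.178] ((554.5685424804688, 180.21142578125), (127.02536010742188, 123.34880828857422), 87.54151153564453)
top 1376 slopes,z [-0.0077 -0.001   0.0959] at [0.561 0.181] ((559.151611328125, 180.76475524902344), (129.24557495117188, 108.73835754394531), 86.82254791259766)
```

The tray hangs level (slope about 0.01), square to the rack and on the handle line. Lining it up with the lowest pair.

>>> drive_tool([
  [0.01,0.016,0,0,0],
  [0.01,0.016,0,0,0],
  [0.01,0.016,0,0,0],
  [0.01,0.015,0,0,0],
  [0,0,0.015,0,0],
  [0,0,0.015,0,0],
  [0,0,0,0,0],
])

```text
time: 18.05
position: [0.4861, 0.1208, 0.0329]
orientation: [3.14, -0.086, -0.008]
ft_force: [1.0, 1.0, -2.0]
gripper_width: 0.0096
```

Run:
```python
from h import *
s=env.read_state(); todo([.6724-.0475,.111+.0026,.036])
ps=-np.radians(3.19); xr=np.array([np.cos(ps),np.sin(ps)]); yr=np.array([-xr[1],xr[0]]); o=np.array([.6724,.111])
print('grip in rack',(np.array(s['position'])[:2]-o)@xr,(np.array(s['position'])[:2]-o)@yr)
sheet([.53,.665,.04,.2],[.05,.08],'i')
for n,t in(('top','itop'),):
    d=np.load(f'pics/{t}_d.npy');C=cloud(n,d);i=cv2.imread(f'pics/{t}.png')[:,:,::-1].astype(int)
    g=(i[...,1]>i[...,0]+30)&(i[...,1]>i[...,2]+30)&(C[...,0]>.53)&(C[...,0]<.66)&(C[...,1]>.08)&(C[...,1]<.15)&(C[...,2]>.08)&(C[...,2]<.11)
    q=C[g];print('rib in rack',g.sum(),np.median((q[:,:2]-o)@yr))
im=cv2.imread('pics/iscene.png'); im2=cv2.imread('pics/itop.png')
cv2.imwrite('pics/i2.png',np.hstack([cv2.resize(im[170:310,250:420],(400,330)),cv2.resize(im2[80:220,200:340],(400,330))]))
```

```text
yaw -93.13 pos [0.4861 0.1208 0.0329] d world [ 0.1388 -0.0072  0.0031] tool [ 0.1389 -0.0004 -0.0038]
grip in rack -0.18650858456306266 -0.0005731767365329016
scene 404 slopes,z [0.0232 0.0033 0.0615] at [0.567 0.116] ((567.4409790039062, 116.58396911621094), (127.15230560302734, 50.176902770996094), 87.03643798828125)
top 1189 slopes,z [-0.0129 -0.0071  0.0626] at [0.6   0.116] ((595.0405883789062, 115.02862548828125), (128.84909057617188, 108.6983871459961), 86.36514282226562)
rib in rack 67 -0.0009719250335423472
```

View pics/i2.png

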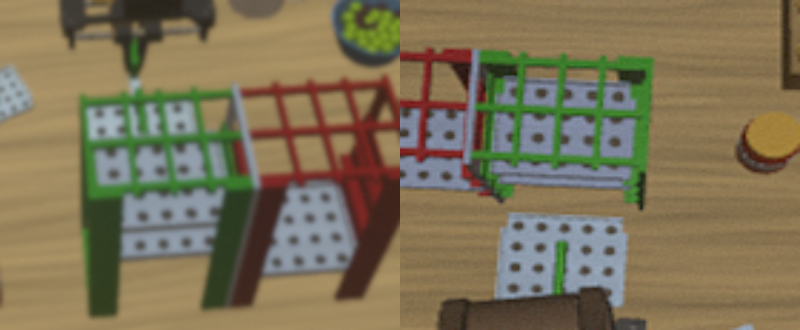

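The tray is aligned in front of the mouth, at (560,260) in the right half: y error under 1 mm, underside about 58 mm. I'll raise it 3 mm and slide in, watching the force.

>>> drive_tool([
  [0,0,-0.003,0,0],
  [0.012,0,0,0,0],
  [0.012,0,0,0,0],
  [0.012,0,0,0,0],
  [0.012,0,0,0,0],
  [0,0,0,0,0],
])

```text
time: 18.75
position: [0.5376, 0.1184, 0.0383]
orientation: [-3.14, 0.086, -0.002]
ft_force: [-0.2, 0.1, -3.2]
gripper_width: 0.0095
```

>>> drive_tool([
  [0.01,0,0,0,0],
  [0.01,0,0,0,0],
  [0.01,0,0,0,0],
  [0,0,0,0,0],
])

```text
time: 19.15
position: [0.5671, 0.1169, 0.0384]
orientation: [-3.14, 0.085, -0.002]
ft_force: [-0.1, 0.0, -3.0]
gripper_width: 0.0096
```

>>> drive_tool([
  [0.01,0,0,0,0],
  [0.01,0,0,0,0],
  [0.01,0,0,0,0],
  [0.01,0,0,0,0],
  [0,0,0,0,0],
])

```text
time: 19.65
position: [0.607, 0.1147, 0.0383]
orientation: [-3.14, 0.086, -0.002]
ft_force: [0.5, 0.6, -3.0]
gripper_width: 0.0103
```

>>> drive_tool([
  [0.005,0,0,0,0],
  [0.004,0,0,0,0],
  [0.003,0,0,0,0],
  [0,0,0,0,0],
])

```text
time: 20.05
position: [0.6179, 0.1141, 0.0384]
orientation: [-3.14, 0.085, -0.0]
ft_force: [-0.0, 0.3, -2.9]
gripper_width: 0.0095
```

```bash
python3 -c "
from h import *
todo([.6249,.1136,.031]); print(env.read_state()['ft_force'])"
```

```text
yaw -93.11 pos [0.6179 0.1141 0.0384] d world [ 0.007  -0.0005 -0.0074] tool [0.007  0.0001 0.0074]
[-0.01360897  0.25895653 -2.90613524]
```

Advance to within a few mm, then lower onto the rails until the load comes off.

>>> drive_tool([
  [0.003,0,0,0,0],
  [0,0,0.003,0,0],
  [0,0,0.002,0,0],
  [0,0,0,0,0],
])

```text
time: 20.45
position: [0.6203, 0.114, 0.0329]
orientation: [-3.14, 0.085, 0.001]
ft_force: [-0.1, 0.2, -3.1]
gripper_width: 0.0094
```

>>> drive_tool([
  [0,0,0.001,0,0],
  [0,0,0,0,0],
])

```text
time: 20.65
position: [0.6205, 0.114, 0.0323]
orientation: [-3.14, 0.085, 0.0]
ft_force: [0.2, -0.0, -2.4]
gripper_width: 0.0096
```

>>> drive_tool([
  [0,0,0.001,0,0],
  [0,0,0,0,0],
])

```text
time: 20.85
position: [0.6205, 0.114, 0.0313]
orientation: [-3.14, 0.085, 0.0]
ft_force: [0.5, -0.4, -3.5]
gripper_width: 0.0099
```

>>> drive_tool([
  [0,0,0.001,0,0],
  [0,0,0,0,0],
])

```text
time: 21.05
position: [0.6207, 0.114, 0.0306]
orientation: [-3.14, 0.085, -0.001]
ft_force: [-0.9, 0.0, -0.3]
gripper_width: 0.0097
```

>>> drive_tool([
  [0,0,0.0008,0,0],
  [0,0,0,0,0],
])

```text
time: 21.25
position: [0.6207, 0.114, 0.0305]
orientation: [-3.14, 0.085, -0.001]
ft_force: [-4.2, -0.9, 6.5]
gripper_width: 0.0094
```

On the rails. I'll ease the down-force and push forward to the stops.

>>> drive_tool([
  [0.0015,0,-0.0007,0,0],
  [0.0015,0,0,0,0],
  [0,0,0,0,0],
])

```text
time: 21.55
position: [0.6238, 0.1139, 0.0306]
orientation: [-3.14, 0.085, -0.001]
ft_force: [-3.3, -0.4, 4.3]
gripper_width: 0.0098
```

>>> drive_tool([
  [0.0015,0,0,0,0],
  [0,0,0,0,0],
])

```text
time: 21.75
position: [0.6247, 0.1138, 0.0306]
orientation: [-3.14, 0.085, 0.001]
ft_force: [-5.2, 0.2, 6.8]
gripper_width: 0.0094
```

>>> drive_tool([
  [0.001,0,-0.0005,0,0],
  [0,0,0,0,0],
])

```text
time: 21.95
position: [0.6247, 0.1139, 0.0306]
orientation: [-3.14, 0.085, 0.005]
ft_force: [-9.2, 1.4, 6.7]
gripper_width: 0.0095
```

>>> drive_tool([
  [0.001,0,0,0,0],
  [0,0,0,0,0],
])

```text
time: 22.15
position: [0.6246, 0.1139, 0.0306]
orientation: [3.14, -0.085, -0.008]
ft_force: [-15.9, 0.9, 9.1]
gripper_width: 0.0098
```

Run:
```python
from h import *
im,d=snap('scene','f'); im2,d2=snap('top','ft')
ps=-np.radians(3.19); xr=np.array([np.cos(ps),np.sin(ps)]); yr=np.array([-xr[1],xr[0]]); o=np.array([.6724,.111])
s=env.read_state(); p=np.array(s['position']); print('grip in rack',(p[:2]-o)@xr,(p[:2]-o)@yr,s['ft_force'])
for n,i,dd in(('scene',im,d),('top',im2,d2)):
    i=i.astype(int); C=cloud(n,dd); x=(C[...,:2]-o)@xr; y=(C[...,:2]-o)@yr
    g=(i[...,1]>i[...,0]+25)&(i[...,1]>i[...,2]+25)&(x>-.12)&(x<.1)&(abs(y)<.03)&(C[...,2]>.06)&(C[...,2]<.105)
    print(n,'green',g.sum(), x[g].min() if g.any() else '', np.median(y[g]) if g.any() else '')
    m=(x>-.03)&(x<.12)&(abs(y)<.07)&(C[...,2]>.05)&(C[...,2]<.08)&(i[...,2]>i[...,0])
    print(n,'sheet',m.sum(),x[m].min() if m.any() else '',np.median(C[m][:,2]) if m.any() else '')
cv2.imwrite('pics/f2.png',np.hstack([cv2.resize(im[170:310,250:420],(400,330)),cv2.resize(im2[80:220,200:340],(400,330))])[:,:,::-1])
```

```text
grip in rack -0.04785160023294451 0.0002632198136453207 [-15.547473     0.7767577    8.00029136]
scene green 0  
scene sheet 373 0.08283685469508728 0.059764306393219065
top green 0  
top sheet 0
```

View pics/f2.png

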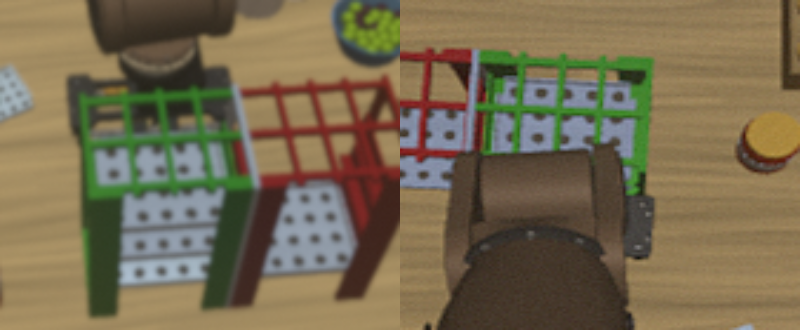

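At the stops: the force rose to 16 N with no motion, and the grip point puts the tray origin at rack x of about 59.7 mm. The picture shows the third tray on the lowest pair, at (170,268). I'll relieve the push, release and withdraw.

>>> drive_tool([
  [-0.002,0,-0.0007,0,0],
  [0,0,0,0,0],
])

```text
time: 22.45
position: [0.6248, 0.1138, 0.0312]
orientation: [-3.14, 0.085, 0.001]
ft_force: [-2.7, 0.9, -1.7]
gripper_width: 0.0096
```

>>> drive_tool([
  [0,0,0,0,0.015],
  [0,0,0,0,0.03],
  [0,0,0,0,0.04],
  [0,0,0,0,0.04],
  [0,0,0,0,0.04],
])

```text
time: 22.95
position: [0.6252, 0.1137, 0.0316]
orientation: [-3.14, 0.085, -0.001]
ft_force: [0.4, 0.7, -0.6]
gripper_width: 0.0386
```

>>> drive_tool([
  [-0.01,0,0,0,0.04],
  [-0.015,0,-0.01,0,0.04],
  [-0.015,0,-0.02,0,0.04],
  [-0.01,0,-0.03,0,0.04],
  [-0.02,0,-0.03,0,0.04],
  [-0.03,0,-0.03,0,0.04],
  [-0.03,0,-0.03,0,0.04],
  [0,0,0,0,0.04],
])

```text
time: 23.75
position: [0.4932, 0.1212, 0.185]
orientation: [-3.14, 0.084, -0.007]
ft_force: [0.1, -0.2, -0.7]
gripper_width: 0.0399
```

>>> drive_tool([
  [-0.03,0,-0.02,0,0.04],
  [0,-0.04,0,0,0.04],
  [0,-0.04,0,0,0.04],
  [0,-0.04,0,0,0.04],
  [0,-0.04,0,0,0.04],
  [0,-0.04,0,0,0.04],
  [0,0,0,0,0.04],
])

```text
time: 24.45
position: [0.4759, 0.3256, 0.2002]
orientation: [-3.14, 0.08, 0.001]
ft_force: [-1.1, -0.3, -0.4]
gripper_width: 0.04
```

Run:
```python
from h import *
im,d=snap('scene','z'); im2,d2=snap('top','zt')
ps=-np.radians(3.19); xr=np.array([np.cos(ps),np.sin(ps)]); yr=np.array([-xr[1],xr[0]]); o=np.array([.6724,.111])
s=env.read_state(); print(s['time'],s['position'],s['ft_force'])
for n,i,dd in(('scene',im,d),('top',im2,d2)):
    i=i.astype(int); C=cloud(n,dd); x=(C[...,:2]-o)@xr; y=(C[...,:2]-o)@yr
    g=(i[...,1]>i[...,0]+25)&(i[...,1]>i[...,2]+25)&(x>-.12)&(x<-.01)&(abs(y)<.04)&(C[...,2]>.05)&(C[...,2]<.11)
    if g.any(): print(n,'handle x range (want -77..-27)',g.sum(),x[g].min(),x[g].max(),'y',np.median(y[g]),'ztop (want .093)',np.percentile(C[g][:,2],80), 'yaw',np.polyfit(x[g],y[g],1)[0])
    m=(x>0)&(x<.12)&(abs(y)<.06)&(C[...,2]>.05)&(C[...,2]<.068)&(i[...,2]>i[...,0])
    if m.sum()>30: q=np.c_[x[m],y[m],np.ones(m.sum())]; print('sheet',m.sum(),x[m].max(),np.median(C[m][:,2]),np.linalg.lstsq(q,C[m][:,2],rcond=None)[0])
cv2.imwrite('pics/z2.png',np.hstack([cv2.resize(im[130:310,220:440],(400,330)),cv2.resize(im2[80:290,100:370],(400,330))])[:,:,::-1])
```

```text
24.55 [0.47563186 0.32240146 0.20034649] [-0.14142568  0.00533065 -0.60059565]
scene handle x range (want -77..-27) 12 -0.07340683973424209 -0.06078811201861655 y -0.0005116752990406907 ztop (want .093) 0.09342798395593134 yaw 0.0162687428273586
sheet 360 0.11546534652943764 0.05977266392217515 [0.17708208 0.00074116 0.04281293]
top handle x range (want -77..-27) 59 -0.0761549012733846 -0.029879722895888732 y -0.0009331813096699821 ztop (want .093) 0.09383186414827703 yaw -0.004949158474868714
sheet 122 0.015240021506635948 0.06037876884890756 [-0.39356055 -0.00616826  0.06466737]
```

View pics/z2.png

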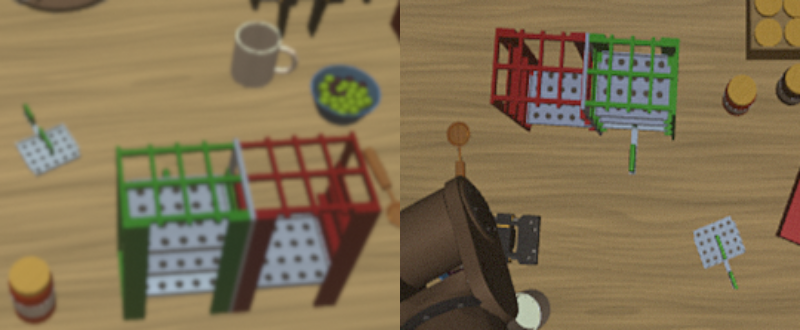

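The tray is home in the lowest green pair: the handle sticks out at (632,152) in the right half, spanning -76..-30 mm at y of about -1 mm, with its top at 93.5 mm as it should be. Bystanders and plain trays look unmoved and the arm is clear. Handing in.

```bash
python3 -c "
from h import *
print(env.hand_in())"
```

```text
the job is handed in; nothing more can be done
None
```

I took the sorting tray out of the wine-red crate by its rib and set it flat on the open bench, let go. I then took it by its handle and slid it onto the lowest green rail pair, the empty one, until it met the stops. The job is handed in at about 25 s on the robot's clock; no verdict was reported.

**Last checks:**
- **Depth:** the tray origin is at rack x of about 60 mm, from the grip point and the force rising against the stops. The tray's far edge is at about 115 mm, and the handle sticks out from about -76 to -30 mm.
- **Sideways and angle:** y is within about 1 mm of the bay's middle and the tray is square to within 0.02 rad.
- **Height:** the handle's top is at 93.5 mm, where 93 is expected with the tray on the rails.
- **Clearance:** the gripper is open and well away. The plain trays and the bystanders in view looked unmoved in the last picture. I did not measure them again.

**What failed or disagreed:**
- **Height reading:** the fingertips really stand about 33 mm above the reported TCP height. My first two grips therefore closed above the rib on nothing. I measured the bias in the depth images and corrected for it.
- **Level check:** the final plane fit to the tray's sheet was spoiled by its partly hidden rim, so I don't trust it. That the tray is level rests on it hanging level just before insertion and on the handle's height.

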